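# Uncover the light-sensitive samples and point out the blue-capped vial

## Task

The vials in the blue rack are light-sensitive and stand under a sliding amber cover: with closed fingertips, push the cover's black grip bar until the cover is fully open, then show a colleague which sample has the blue cap by holding the fingertips, pointing straight down, one or two centimetres over the middle of that cap for two seconds without touching it, and afterwards push the cover fully shut again. Do not come down over any other vial or sweep low across them, do not touch or lift any vial, be gentle with the cover, and leave everything else on the bench where it is.

Things in the scene. Friction and masses are not known exactly. Their poses are not given: they have to be found in the camera images.
- station: Grey sample station fixed to the bench, 112 x 262 mm, 67.5 mm high to the top of its two aluminium rails. Origin: centre of its underside; x across, y along it (along the rails), z up. The half towards -y holds the blue rack; the half towards +y is the cover's parking bay. Keep the gripper clear of the tall cream casing behind it (0.35 m and more, nearest corner about x 0.66, y -0.26).
- blue_rack: Blue vial rack fixed in the station, 65 x 107 mm, 26 mm high, 3 x 5 pockets of about 20.5 mm pitch; origin at the centre of its underside, 6 mm above the bench at station y = -62 mm. Vials stand only in every other pocket, at least 28 mm apart, their undersides 9 mm and cap tops 53 mm above the bench.
- cover (a joint): Sliding amber cover, 92 x 118 mm, upper face 61.4 mm above the bench, held down by the rails: metres it has moved towards the station's +y. 0 = fully shut over the rack (end stop), 0.118 = fully open over the parking bay (end stop). About 1.2 N of friction; it stays where it is left; it starts shut or up to 12 mm open.
- cover_grip (a point): Middle of the top of the black grip bar on the cover, 77 mm above the bench. The bar stands 16 mm above the cover, 60 mm long across the station (its x), 8 mm thick (its y). It moves with the cover: at station y = -47 mm when shut, +71 mm when fully open. Push on its -y face to open, on its +y face to shut.
- vial_blue: The sample vial with the blue cap (clear glass), the only blue one: 15 mm wide, 44 mm tall; origin at the centre of its underside, z up; loose in a pocket of the blue rack, which pocket varies
- vial_white_1: Sample vial with a white cap: 15 mm wide, 44 mm tall; origin at the centre of its underside, z up; loose in a pocket of the blue rack, which pocket varies
- vial_white_2: Sample vial with a white cap: 15 mm wide, 44 mm tall; origin at the centre of its underside, z up; loose in a pocket of the blue rack, which pocket varies
- vial_white_3: Sample vial with a white cap: 15 mm wide, 44 mm tall; origin at the centre of its underside, z up; loose in a pocket of the blue rack, which pocket varies
- vial_black_1: Sample vial with a black cap: 15 mm wide, 44 mm tall; origin at the centre of its underside, z up; loose in a pocket of the blue rack, which pocket varies
- vial_black_2: Sample vial with a black cap: 15 mm wide, 44 mm tall; origin at the centre of its underside, z up; loose in a pocket of the blue rack, which pocket varies
- vial_black_3: Sample vial with a black cap: 15 mm wide, 44 mm tall; origin at the centre of its underside, z up; loose in a pocket of the blue rack, which pocket varies
- lab_timer: White lab timer lying flat on the left of the bench, 58 x 64 x 16 mm, loose bystander; origin at the centre of its underside. Off the bench, nearer the robot, a white hood post 40 mm square and taller than the arm stands at about x 0.28, y 0.35: keep the arm folded in while turning past it.
- ferrule_jar: Small clear jar with a white screw lid, 42 mm wide, 44 mm tall, loose bystander; origin at the centre of its underside
- tape_roll: Roll of cream masking tape lying flat, 67 mm wide, 19 mm high, loose bystander; origin at the centre of its underside
- rubber_stopper: Red-brown rubber stopper, 33 mm wide, 28 mm tall, loose bystander; origin at the centre of its underside

How it is judged:
By the outcome, as a careful person would: the job done as asked, in the order asked, and still so for the second after the job is handed in, with the robot touching nothing.
It also fails if it takes over 61 s, if anything falls off the work surface, if the arm or the gripper's body presses on something with over 40 N, if the wrist force passes 120 N, or if a joint passes its speed limit or range.

## Robot

A 6-joint arm with a two-finger parallel gripper is mounted at the origin on a cart in front of the work surface, level with it; the furniture and walls round the work are solid. World frame = base frame: x ahead of the robot, y to its left, z up, the work surface at z = 0. Lengths are in m, angles in rad, forces in N, time in s.
With the tool pointing down it reaches from about 0.25 to 0.775 m from the base axis. Payload 4 kg.
Tool frame: the origin (TCP) lies between the finger pads, 19 mm behind the fingertips; this is the grasp point; z points along the fingers, y is the line along which they close (so a half turn about z gives the same grasp; the last joint's range is limited). The gripper opens to 85 mm and grips with 20 to 120 N. Pads are 22 mm wide; open, the fingers measure 114 mm over their backs; the gripper's body (76 mm by 85 mm) begins 54 mm behind the grasp point. The pads swing forward as they close: fully open they stand 13 mm farther back than shut.
Start: joints at [1.026, 0.087, 1.371, -0, 1.684, -0.103], TCP at [0.235, 0.497, 0.25] pointing down, gripper open.
Joint ranges: [-3.1, 3.1], [-0.76, 2.03], [0.27, 2.55], [-1.08, 4.22], [0.17, 2.65], [-2.57, 2.57]. Speed limits (rad/s): [2.79, 2.79, 3.14, 3.14, 3.14, 3.14].

## Interface

Orientations are given as a unit quaternion [x, y, z, w].
In Python, from plant import manip gives the robot as it stands.
- The arm moves only by the shell command python3 -m creep 'ROWS'. ROWS is JSON, a list of rows, each an object with "travel": the shift along the tool's x, y, z in units of 40 mm (1.0 is 40 mm), a list of three; "angular": the turn, a rotation vector about the tool's x, y, z in units of 6 degrees (1.0 is 6 degrees), a list of three; "grip": the opening, from -1 (shut) to 1 (fully open). A call has 1 to 20 rows; each row shifts and turns the commanded pose from where the row before left it, along the tool's axes as they then stand; what a row does not reach is not made up. A row lasts 1/8 s, in which the tool goes at most 62.5 mm and 10.7 degrees, less where a joint would pass 70% of its speed; a pose out of reach is approached as far as the arm can. A call is refused whole if a number of a shift passes 1 or a number of a turn 1, either way. A call with a gripper value outside its range is refused whole. The fingers move at their own pace and stop on an object; the grip force is fixed at half the most. Time passes only in rows, so rows that do not move let the fingers close. It gives the time, the measured TCP pose, the force, the opening and the grip force at its end, in the units of the state.
- manip.read_state(): the state, without advancing time (a new reading comes with each control period).
- manip.get_image(name): name is "scene" or "top"; returns (picture, depth): 480x640x3 uint8, red, green, blue; 480x640 float32, m along the optical axis (not along the pixel's ray), 0 where there is no reading.
- manip.camera_model(name): a dict with "camera_matrix" (3x3 intrinsics, pixels), "cam_to_world" (4x4, takes a point from camera to world coordinates). Camera axes: x right, y up, looking along -z (the intrinsics and any distortion apply to the point x, -y, -z); pixel columns grow to the right and rows downward; lengths in m; the calibration is good to about 2 mm. A picture is of the moment at which its call begins. camera_model takes no time and is no camera call.
- manip.job_done(): hands the job in; it is judged then, once.
The state is a dict: "t": time; "q": joint angles; "qvel": joint speeds; "tau": joint torques, N m; "ee_pos": TCP position; "orientation": TCP orientation; "wrist_force": force on the tool from outside, world axes, zero at the start; "wrist_torque": the same for the moment, N m; "gripper_width": finger opening in m; "grasp_force": force on a finger pad.
Only numpy, scipy, OpenCV 4.12 (cv2) and the standard library are available. Lean on these libraries where they do the work, as an engineer would, in place of code of your own. Each camera call takes 0.05 s, during which the arm holds its last target. There are 200 camera calls.

## Working session

There is one attempt and no reset: what is moved stays moved. The work goes in short steps, Python scripts to look and compute and a shell command to move; the robot and the scene stay as the last step left them, time stands still between calls to the robot, and variables do not carry over. Pictures are saved under pics/ and viewed, at most 10 in all, crops included, and the job is handed in when it is done.

```bash
mkdir -p pics; python3 - <<'E'
from plant import manip
import cv2,numpy as np
s=manip.read_state();print({k:np.round(v,3).tolist() for k,v in s.items()})
for n in("scene","top"):
    p,d=manip.get_image(n);cv2.imwrite(f"pics/{n}0.png",p[...,::-1]);np.save(f"pics/{n}0.npy",d)
    m=manip.camera_model(n);print(n,{k:np.round(v,4).tolist() if not isinstance(v,str) else v for k,v in m.items()})
E
```

```text
{'t': 0.0, 'q': [1.026, 0.088, 1.372, -0.0, 1.684, -0.103], 'qvel': [-0.002, -0.002, 0.0, -0.001, -0.0, 0.0], 'tau': [-0.0, -35.187, -31.327, -0.0, 0.011, 0.0], 'ee_pos': [0.235, 0.497, 0.249], 'orientation': [0.219, 0.976, -0.001, -0.0], 'wrist_force': [0.524, 0.03, -0.765], 'wrist_torque': [-0.028, -0.013, 0.015], 'grasp_force': 0.0, 'gripper_width': 0.086}
scene {'camera_matrix': [[618.331, 0.0, 318.522], [0.0, 618.331, 240.5465], [0.0, 0.0, 1.0]], 'cam_to_world': [[0.8184, 0.2432, -0.5206, -0.0199], [-0.5741, 0.3823, -0.724, -0.9721], [0.0229, 0.8915, 0.4525, 0.5843], [0.0, 0.0, 0.0, 1.0]]}
top {'camera_matrix': [[575.5523, 0.0, 333.3424], [0.0, 575.5523, 230.54], [0.0, 0.0, 1.0]], 'cam_to_world': [[-0.0118, 0.9877, -0.1556, 0.3935], [-0.9999, -0.0126, -0.0042, -0.1491], [-0.0061, 0.1556, 0.9878, 1.0832], [0.0, 0.0, 0.0, 1.0]]}
```

View pics/top0.png

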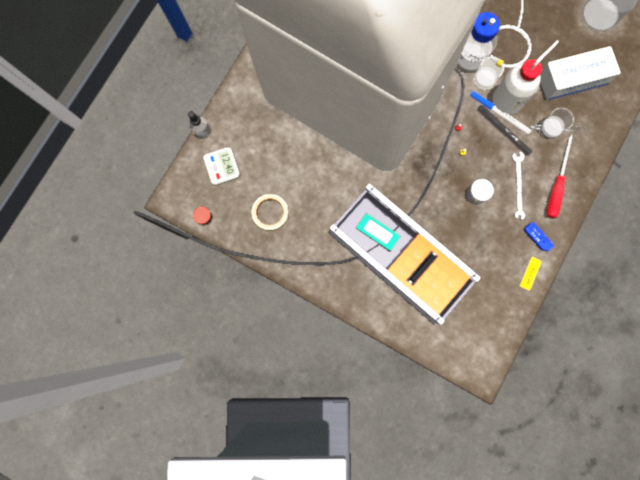

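View pics/scene0.png

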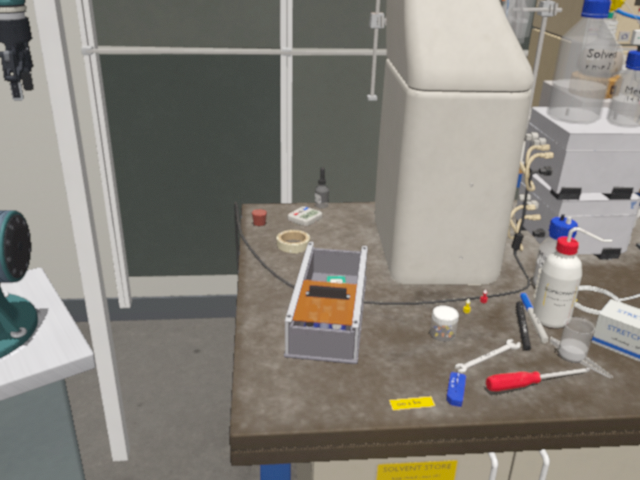

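The top view shows the station around (405,253), with the amber cover at (432,275), its black grip bar at (423,268) and the open parking bay up-left. In the scene view the bar is at (328,292). The timer, tape and stopper are on the left, and the jar is at (480,190) in the top view.

```bash
cat > h.py <<'E'
from plant import manip
import cv2,numpy as np
def rays(n,px):
    m=manip.camera_model(n);K=np.array(m["camera_matrix"]);T=np.array(m["cam_to_world"])
    px=np.atleast_2d(px).astype(float)
    c=np.c_[(px[:,0]-K[0,2])/K[0,0],-(px[:,1]-K[1,2])/K[1,1],-np.ones(len(px))]
    return T[:3,3],c@T[:3,:3].T
def plane(n,px,z):
    o,d=rays(n,px);return o+d*((z-o[2])/d[:,2])[:,None]
def tri(pa,pb,a="scene",b="top"):
    (o1,d1),(o2,d2)=rays(a,pa),rays(b,pb);d1,d2=d1[0],d2[0]
    s=np.linalg.lstsq(np.c_[d1,-d2],o2-o1,rcond=None)[0]
    p,q=o1+s[0]*d1,o2+s[1]*d2
    return (p+q)/2,np.linalg.norm(p-q)
def amber(img):
    h=cv2.cvtColor(img,cv2.COLOR_RGB2HSV)
    m=cv2.inRange(h,(8,150,90),(24,255,255))
    n,l,s,c=cv2.connectedComponentsWithStats(m)
    big=cv2.morphologyEx(m,cv2.MORPH_CLOSE,np.ones((25,25),np.uint8))
    cs,_=cv2.findContours(big,0,2);return m,max(cs,key=cv2.contourArea)
def bar(img):
    m,c=amber(img);hull=np.zeros_like(m);cv2.drawContours(hull,[cv2.convexHull(c)],-1,255,-1)
    hull=cv2.erode(hull,np.ones((3,3)))
    d=((img.max(2)<60)&(hull>0)).astype(np.uint8)
    cs,_=cv2.findContours(d,0,2);return max(cs,key=cv2.contourArea),c
E
python3 - <<'E'
from h import *
I={n:cv2.imread(f"pics/{n}0.png")[...,::-1].copy() for n in("scene","top")}
C={}
for n in I:
    b,c=bar(I[n]);r=cv2.minAreaRect(b);print(n,"bar",r,cv2.boundingRect(c));C[n]=r[0]
    w=plane(n,c[:,0,:],.0614)[:,:2].astype(np.float32);print(" amber",cv2.minAreaRect(w),cv2.boxPoints(cv2.minAreaRect(w)).round(3).tolist())
    w=plane(n,b[:,0,:],.077)[:,:2].astype(np.float32);print(" barw",cv2.minAreaRect(w))
print(tri(C["scene"],C["top"]))
v=[]
for n,(x0,y0,x1,y1) in {"top":(325,180,485,325),"scene":(280,235,375,365)}.items():
    v.append(cv2.resize(I[n][y0:y1,x0:x1],None,fx=4,fy=4,interpolation=2)[:560])
cv2.imwrite("pics/c1.png",v[0][...,::-1]);cv2.imwrite("pics/c2.png",v[1][...,::-1])
E
```

```text
scene bar ((311.0, 292.0), (0.0, 0.0), 0.0) (294, 280, 62, 45)
 amber ((0.471288800239563, -0.3125503659248352), (0.11902805417776108, 0.0863337442278862), 48.460975646972656) [[0.4000000059604645, -0.328000009059906], [0.46399998664855957, -0.38600000739097595], [0.5429999828338623, -0.296999990940094], [0.4779999852180481, -0.23899999260902405]]
 barw ((0.4522988796234131, -0.29886525869369507), (0.0, 0.0), 0.0)
top bar ((428.25006103515625, 259.7500305175781), (4.242640495300293, 12.020814895629883), 45.0) (415, 234, 34, 31)
 amber ((0.5073347687721252, -0.3089323937892914), (0.07278691232204437, 0.03892117738723755), 45.44493865966797) [[0.46799999475479126, -0.32100000977516174], [0.4959999918937683, -0.3490000069141388], [0.546999990940094, -0.296999990940094], [0.5189999938011169, -0.26899999380111694]]
 barw ((0.4981066882610321, -0.31065234541893005), (0.007367884274572134, 0.021352417767047882), 43.70585250854492)
(array([ 0.47864586, -0.2998301 ,  0.07333847]), np.float64(0.045120779938438084))
```

View pics/c1.png

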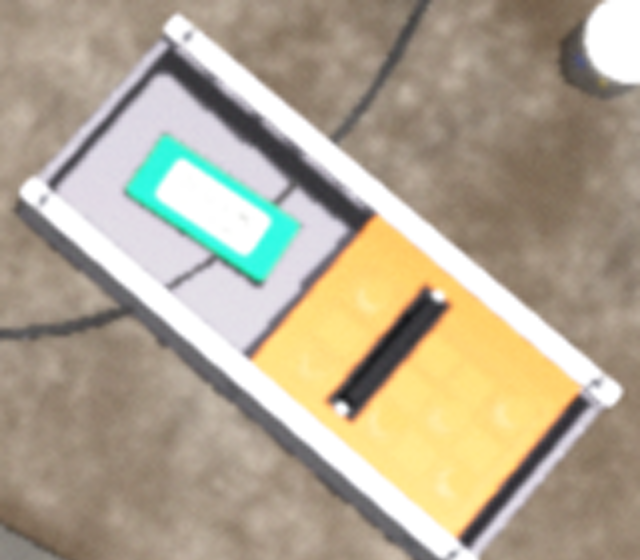

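View pics/c2.png

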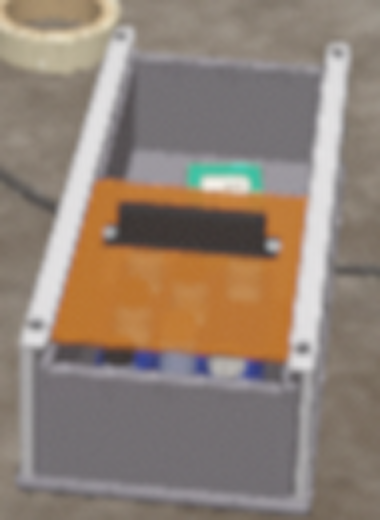

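The top crop shows rail screws at (372,189), (336,230), (474,276) and (439,318), and the bar between washers at (434,254) and (411,282). The scene crop shows the matching screws at (310,244), (364,248), (289,316) and (355,322), with washers at (307,293) and (348,296).

```bash
python3 - <<'E'
from h import *
top=[(371.75,189),(335.75,230),(474.5,275.75),(438.75,318),(434.5,254),(410.75,282)]
sc=[(364.25,247.75),(310,243.75),(355.5,322.25),(289,316.25),(348.25,296.5),(307.5,293.25)]
P=[]
for a,b in zip(sc,top):
    p,e=tri(a,b);P.append(p);print(p.round(4),round(e,4))
P=np.array(P)
for n,L in(("top",top),("scene",sc)):
    q=plane(n,L[:4],.0675)[:,:2];w=plane(n,L[4:],.0675)[:,:2]
    c=q.mean(0);y=q[0]+q[1]-q[2]-q[3];y/=np.linalg.norm(y)
    print(n,"centre",c.round(4),"yaxis",y.round(4),np.degrees(np.arctan2(y[1],y[0])),"bar y",((w-c)@y).round(4),"x",((w-c)@[y[1],-y[0]]).round(4))
    print(" screws y",((q-c)@y).round(4),"x",((q-c)@[y[1],-y[0]]).round(4))
E
```

```text
[ 0.6279 -0.2146  0.0684] 0.0013
[ 0.5539 -0.1488  0.0683] 0.0012
[ 0.469  -0.392   0.0678] 0.0018
[ 0.3958 -0.3259  0.068 ] 0.0025
[ 0.5087 -0.3237  0.0629] 0.0025
[ 0.4597 -0.2801  0.0626] 0.0017
top centre [ 0.5125 -0.2708] yaxis [0.6654 0.7465] 48.29077816801381 bar y [-0.0416 -0.0416] x [ 0.0327 -0.033 ]
 screws y [ 0.119   0.1189 -0.1193 -0.1185] x [ 0.0496 -0.0496  0.0491 -0.0491]
scene centre [ 0.5115 -0.2692] yaxis [0.6676 0.7445] 48.1179571753187 bar y [-0.0505 -0.0509] x [ 0.0335 -0.031 ]
 screws y [ 0.1196  0.1193 -0.1197 -0.1192] x [ 0.0496 -0.0496  0.0495 -0.0495]
```

```bash
python3 -m creep '[{"travel":[0.3,-0.6,0],"angular":[0,0,-0.2],"grip":-1},{"travel":[0.2,-0.95,0],"angular":[0,0,-0.2],"grip":-1},{"travel":[0.15,-0.95,0],"angular":[0,0,-0.2],"grip":-1},{"travel":[0.15,-0.95,0],"angular":[0,0,-0.2],"grip":-1},{"travel":[0.1,-0.95,0],"angular":[0,0,-0.2],"grip":-1},{"travel":[0.1,-0.95,0],"angular":[0,0,-0.2],"grip":-1},{"travel":[0.05,-0.95,0],"angular":[0,0,-0.2],"grip":-1},{"travel":[0,0,0],"angular":[0,0,0],"grip":-1}]'
```

```text
t: 1.1
ee_pos: [0.1035, 0.2779, 0.25]
orientation: [0.147, 0.989, 0.001, 0.0]
wrist_force: [0.1, 1.4, -0.3]
gripper_width: -0.0
grasp_force: 0.0
```

```bash
python3 -m creep '[{"travel":[-0.77,-0.02,0],"angular":[0,0,1],"grip":-1},{"travel":[-0.77,-0.02,0],"angular":[0,0,1],"grip":-1},{"travel":[-0.77,-0.04,0],"angular":[0,0,1],"grip":-1},{"travel":[-0.77,-0.04,0],"angular":[0,0,1],"grip":-1},{"travel":[-0.77,-0.04,0],"angular":[0,0,1],"grip":-1},{"travel":[-0.77,-0.04,0],"angular":[0,0,1],"grip":-1},{"travel":[-0.77,-0.04,0],"angular":[0,0,1],"grip":-1},{"travel":[-0.77,-0.04,0],"angular":[0,0,1],"grip":-1},{"travel":[-0.77,-0.04,0],"angular":[0,0,1],"grip":-1},{"travel":[-0.77,-0.04,0],"angular":[0,0,1],"grip":-1},{"travel":[-0.77,-0.04,0],"angular":[0,0,1],"grip":-1},{"travel":[-0.77,-0.04,0],"angular":[0,0,1],"grip":-1},{"travel":[-0.77,-0.04,0],"angular":[0,0,1],"grip":-1},{"travel":[-0.77,-0.04,0],"angular":[0,0,1],"grip":-1},{"travel":[-0.77,-0.04,0],"angular":[0,0,1],"grip":-1},{"travel":[0,0,0],"angular":[0,0,1],"grip":-1},{"travel":[0,0,0],"angular":[0,0,1],"grip":-1},{"travel":[0,0,0],"angular":[0,0,1],"grip":-1},{"travel":[0,0,0],"angular":[0,0,1],"grip":-1},{"travel":[0,0,0],"angular":[0,0,0.15],"grip":-1}]'
cat > nav.py <<'E'
# station-frame report and shift to a station target: python3 nav.py y x z
import sys,numpy as np
from h import manip
from scipy.spatial.transform import Rotation as R
s=manip.read_state();p=np.array(s["ee_pos"]);M=R.from_quat(s["orientation"]).as_matrix()
C=np.array([.512,-.270]);a=np.radians(48.2);y=np.array([np.cos(a),np.sin(a)]);x=np.array([y[1],-y[0]])
d=p[:2]-C;print("t",round(s["t"],2),"station y,x,z",(d@y).round(4),(d@x).round(4),p[2].round(4),"toolx deg",np.degrees(np.arctan2(M[1,0],M[0,0])).round(2),"tilt",M[:,2].round(3),"F",np.round(s["wrist_force"],1),"q",np.round(s["q"],2))
if len(sys.argv)>1:
    t=np.array(list(map(float,sys.argv[1:])));g=np.r_[C+t[0]*y+t[1]*x,t[2]]
    print("units",(M.T@(g-p)/.04).round(3))
E
python3 nav.py -0.085 0 0.15
```

```text
t: 3.6
ee_pos: [0.3015, -0.087, 0.2496]
orientation: [0.913, 0.408, -0.0, -0.0]
wrist_force: [0.7, -0.3, -0.4]
gripper_width: 0.0
grasp_force: 0.0
t 3.6 station y,x,z -0.0039 -0.2789 0.2496 toolx deg 48.2 tilt [-0.001  0.001 -1.   ] F [ 0.7 -0.3 -0.4] q [-0.46 -0.46  1.83  0.    1.77  0.27]
units [-2.028  6.974  2.485]
```

```bash
python3 -m creep '[{"travel":[-0.22,0.87,0.3],"angular":[0,0,0],"grip":-1},{"travel":[-0.22,0.87,0.3],"angular":[0,0,0],"grip":-1},{"travel":[-0.22,0.87,0.3],"angular":[0,0,0],"grip":-1},{"travel":[-0.22,0.87,0.3],"angular":[0,0,0],"grip":-1},{"travel":[-0.22,0.87,0.3],"angular":[0,0,0],"grip":-1},{"travel":[-0.22,0.87,0.3],"angular":[0,0,0],"grip":-1},{"travel":[-0.22,0.87,0.3],"angular":[0,0,0],"grip":-1},{"travel":[-0.22,0.87,0.3],"angular":[0,0,0],"grip":-1},{"travel":[0,0,0],"angular":[0,0,0],"grip":-1},{"travel":[0,0,0],"angular":[0,0,0],"grip":-1}]'; python3 nav.py -0.075 0 0.087
python3 - <<'E'
from h import *
for n,(x0,y0,x1,y1) in {"top":(325,160,485,325),"scene":(250,160,400,365)}.items():
    p,d=manip.get_image(n);cv2.imwrite(f"pics/{n}1.png",cv2.resize(p[y0:y1,x0:x1],None,fx=2.9,fy=2.9)[...,::-1])
a,b=[cv2.imread(f"pics/{n}1.png") for n in("top","scene")]
h=max(a.shape[0],b.shape[0]);z=lambda i:cv2.copyMakeBorder(i,0,h-i.shape[0],0,0,0);o=np.hstack([z(a),z(b)])
o=o[:600,:];k=min(1,800/o.shape[1]);cv2.imwrite("pics/both1.png",cv2.resize(o,None,fx=k,fy=k))
E
```

```text
t: 4.85
ee_pos: [0.4616, -0.3245, 0.1534]
orientation: [0.913, 0.409, -0.0, -0.001]
wrist_force: [-0.6, -0.6, 0.3]
gripper_width: -0.0002
grasp_force: 0.0
t 4.85 station y,x,z -0.0743 -0.0013 0.1534 toolx deg 48.22 tilt [-0.001  0.001 -1.   ] F [-0.6 -0.6  0.3] q [-0.71  0.16  1.49  0.    1.5   0.02]
units [-0.018  0.034  1.66 ]
```

View pics/both1.png

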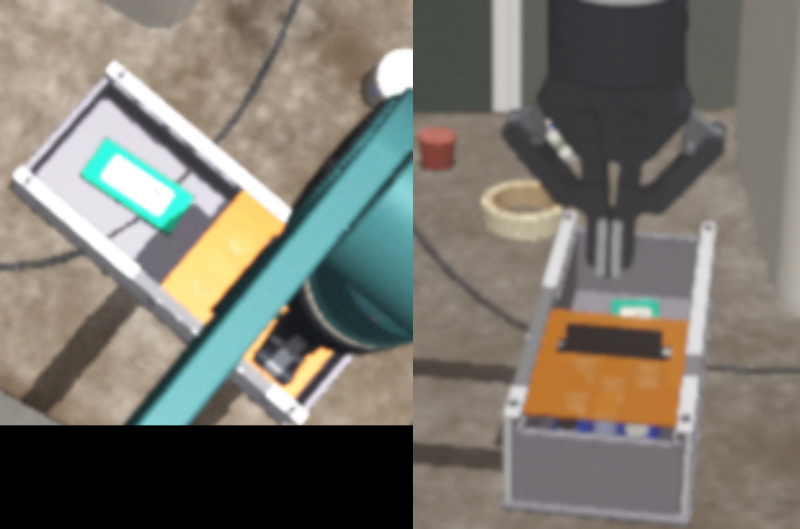

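The arm hangs behind the bar at about (605,270) in the combined picture, with its fingers closed and centred on the bar at (612,340). I'll go down and make contact.

```bash
python3 -m creep '[{"travel":[0,0.03,0.4],"angular":[0,0,0],"grip":-1},{"travel":[0,0,0.4],"angular":[0,0,0],"grip":-1},{"travel":[0,0,0.4],"angular":[0,0,0],"grip":-1},{"travel":[0,0,0.3],"angular":[0,0,0],"grip":-1},{"travel":[0,0,0.15],"angular":[0,0,0],"grip":-1},{"travel":[0,0,0],"angular":[0,0,0],"grip":-1},{"travel":[0,0,0],"angular":[0,0,0],"grip":-1},{"travel":[0.1,0,0],"angular":[0,0,0],"grip":-1},{"travel":[0.1,0,0],"angular":[0,0,0],"grip":-1},{"travel":[0.1,0,0],"angular":[0,0,0],"grip":-1}]'; python3 nav.py 0.056 0 0.087
python3 -m creep '[{"travel":[0.1,0,0],"angular":[0,0,0],"grip":-1},{"travel":[0.1,0,0],"angular":[0,0,0],"grip":-1},{"travel":[0.1,0,0],"angular":[0,0,0],"grip":-1},{"travel":[0.1,0,0],"angular":[0,0,0],"grip":-1}]'; python3 nav.py 0.056 0 0.087
```

```text
t: 6.2
ee_pos: [0.4709, -0.3165, 0.0882]
orientation: [0.913, 0.408, 0.0, 0.0]
wrist_force: [0.8, 0.4, 0.8]
gripper_width: 0.0
grasp_force: 0.0
t 6.2 station y,x,z -0.062 0.0003 0.0882 toolx deg 48.2 tilt [ 0. -0. -1.] F [0.8 0.4 0.8] q [-0.69  0.21  1.56  0.    1.37  0.04]
units [ 2.951 -0.008  0.031]
t: 6.7
ee_pos: [0.4812, -0.3048, 0.088]
orientation: [0.913, 0.408, -0.0, 0.0]
wrist_force: [-0.5, -1.7, 0.5]
gripper_width: 0.0001
grasp_force: 0.7
t 6.7 station y,x,z -0.0464 0.0002 0.088 toolx deg 48.18 tilt [-0. -0. -1.] F [-0.5 -1.7  0.5] q [-0.66  0.22  1.55 -0.    1.37  0.07]
units [ 2.561 -0.007  0.024]
```

```bash
python3 -m creep '[{"travel":[0.12,0,0],"angular":[0,0,0],"grip":-1},{"travel":[0.12,0,0],"angular":[0,0,0],"grip":-1},{"travel":[0.12,0,0],"angular":[0,0,0],"grip":-1},{"travel":[0.12,0,0],"angular":[0,0,0],"grip":-1},{"travel":[0.12,0,0],"angular":[0,0,0],"grip":-1},{"travel":[0.12,0,0],"angular":[0,0,0],"grip":-1},{"travel":[0.12,0,0],"angular":[0,0,0],"grip":-1},{"travel":[0.12,0,0],"angular":[0,0,0],"grip":-1},{"travel":[0.12,0,0],"angular":[0,0,0],"grip":-1},{"travel":[0.12,0,0],"angular":[0,0,0],"grip":-1},{"travel":[0.12,0,0],"angular":[0,0,0],"grip":-1},{"travel":[0.12,0,0],"angular":[0,0,0],"grip":-1},{"travel":[0.12,0,0],"angular":[0,0,0],"grip":-1},{"travel":[0.12,0,0],"angular":[0,0,0],"grip":-1},{"travel":[0.12,0,0],"angular":[0,0,0],"grip":-1},{"travel":[0.12,0,0],"angular":[0,0,0],"grip":-1},{"travel":[0.12,0,0],"angular":[0,0,0],"grip":-1},{"travel":[0.1,0,0],"angular":[0,0,0],"grip":-1},{"travel":[0.05,0,0],"angular":[0,0,0],"grip":-1},{"travel":[0,0,0],"angular":[0,0,0],"grip":-1}]'; python3 nav.py 0.056 0 0.087
python3 -m creep '[{"travel":[0.04,0,0],"angular":[0,0,0],"grip":-1},{"travel":[0.04,0,0],"angular":[0,0,0],"grip":-1},{"travel":[0.04,0,0],"angular":[0,0,0],"grip":-1},{"travel":[0,0,0],"angular":[0,0,0],"grip":-1}]'; python3 nav.py 0.056 0 0.087
```

```text
t: 9.2
ee_pos: [0.5396, -0.2389, 0.0879]
orientation: [0.913, 0.408, 0.0, -0.001]
wrist_force: [-0.9, -1.0, 0.4]
gripper_width: 0.0
grasp_force: 0.0
t 9.2 station y,x,z 0.0416 -0.0001 0.0879 toolx deg 48.2 tilt [-0.     0.001 -1.   ] F [-0.9 -1.   0.4] q [-0.51  0.26  1.5   0.    1.38  0.22]
units [0.361 0.003 0.022]
t: 9.7
ee_pos: [0.5428, -0.2356, 0.0879]
orientation: [0.913, 0.408, 0.0, -0.0]
wrist_force: [-0.8, 0.2, -0.2]
gripper_width: -0.0
grasp_force: 0.3
t 9.7 station y,x,z 0.0461 0.0001 0.0879 toolx deg 48.2 tilt [-0.     0.001 -1.   ] F [-0.8  0.2 -0.2] q [-0.51  0.26  1.5   0.    1.38  0.22]
units [ 0.246 -0.002  0.022]
```

Next, one small-step call at a time until the force along station y rises.

```bash
python3 -m creep '[{"travel":[0.04,0,0],"angular":[0,0,0],"grip":-1},{"travel":[0.04,0,0],"angular":[0,0,0],"grip":-1},{"travel":[0.04,0,0],"angular":[0,0,0],"grip":-1},{"travel":[0,0,0],"angular":[0,0,0],"grip":-1}]'; python3 nav.py 0.056 0 0.087
python3 -m creep '[{"travel":[0.04,0,0],"angular":[0,0,0],"grip":-1},{"travel":[0.03,0,0],"angular":[0,0,0],"grip":-1},{"travel":[0,0,0],"angular":[0,0,0],"grip":-1}]'; python3 nav.py 0.056 0 0.087

```

```text
t: 10.2
ee_pos: [0.5462, -0.2321, 0.0879]
orientation: [0.913, 0.408, 0.0, -0.0]
wrist_force: [-0.2, 0.1, 0.0]
gripper_width: 0.0001
grasp_force: 0.3
t 10.2 station y,x,z 0.051 0.0003 0.0879 toolx deg 48.2 tilt [ 0.  0. -1.] F [-0.2  0.1  0. ] q [-0.5   0.27  1.49  0.    1.38  0.23]
units [ 0.125 -0.007  0.024]
t: 10.58
ee_pos: [0.548, -0.2301, 0.088]
orientation: [0.913, 0.408, 0.0, -0.0]
wrist_force: [-0.5, -0.3, -0.0]
gripper_width: 0.0003
grasp_force: 0.3
t 10.57 station y,x,z 0.0537 0.0003 0.088 toolx deg 48.19 tilt [ 0.  0. -1.] F [-0.5 -0.3 -0. ] q [-0.49  0.27  1.49  0.    1.38  0.24]
units [ 0.057 -0.007  0.024]
```

```bash
python3 -m creep '[{"travel":[0.03,0,0],"angular":[0,0,0],"grip":-1},{"travel":[0.03,0,0],"angular":[0,0,0],"grip":-1},{"travel":[0,0,0],"angular":[0,0,0],"grip":-1}]'; python3 nav.py 0.056 0 0.087
python3 - <<'E'
from h import *
p,d=manip.get_image("top");cv2.imwrite("pics/t2.png",p[...,::-1])
p2,d=manip.get_image("scene");cv2.imwrite("pics/s2.png",p2[...,::-1])
a=cv2.resize(p[160:325,325:485],None,fx=2.4,fy=2.4);b=cv2.resize(p2[200:365,250:400],None,fx=2.4,fy=2.4)
cv2.imwrite("pics/b2.png",np.hstack([a,b])[...,::-1])
E
```

```text
t: 10.95
ee_pos: [0.5496, -0.2284, 0.088]
orientation: [0.913, 0.408, 0.0, 0.0]
wrist_force: [-0.9, -0.3, -1.1]
gripper_width: -0.0004
grasp_force: 0.4
t 10.95 station y,x,z 0.0561 0.0003 0.088 toolx deg 48.19 tilt [ 0.  0. -1.] F [-0.9 -0.3 -1.1] q [-0.49  0.27  1.49  0.    1.38  0.24]
units [-0.002 -0.008  0.025]
```

View pics/b2.png

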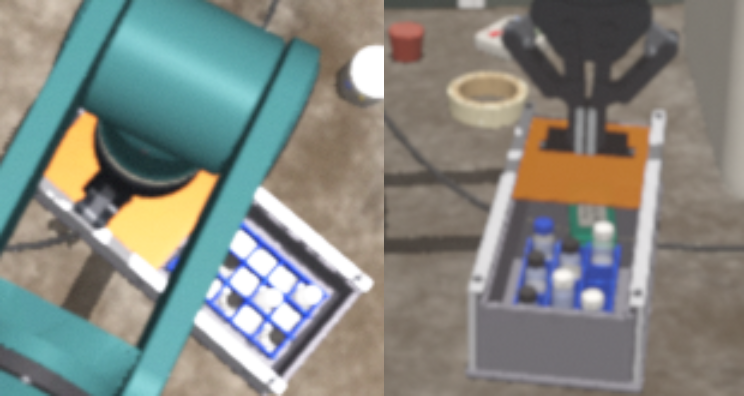

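The cover is nearly open. In the scene half of the picture the blue cap shows at (543,225), and the white and black caps are visible around it. I'll keep pushing until the stop is felt.

```bash
for i in 1 2; do python3 -m creep '[{"travel":[0.03,0,0],"angular":[0,0,0],"grip":-1},{"travel":[0,0,0],"angular":[0,0,0],"grip":-1},{"travel":[0,0,0],"angular":[0,0,0],"grip":-1}]' | grep -E "ee_pos|wrist"; done; python3 nav.py 0.056 0 0.087
```

```text
ee_pos: [0.5503, -0.2276, 0.0881]
wrist_force: [-0.9, -0.8, -0.3]
ee_pos: [0.5504, -0.2276, 0.088]
wrist_force: [-2.0, -2.7, 0.8]
t 11.8 station y,x,z 0.0572 0.0003 0.088 toolx deg 48.16 tilt [-0.002 -0.001 -1.   ] F [-2.  -2.7  0.8] q [-0.49  0.27  1.48 -0.    1.39  0.24]
units [-0.03  -0.008  0.026]
```

```bash
python3 -m creep '[{"travel":[-0.1,0,0],"angular":[0,0,0],"grip":-1},{"travel":[0,0,-0.5],"angular":[0,0,0],"grip":-1},{"travel":[0,0,-0.9],"angular":[0,0,0],"grip":-1},{"travel":[0,0,-0.9],"angular":[0,0,0],"grip":-1},{"travel":[0,-0.8,-0.3],"angular":[0,0,0],"grip":-1},{"travel":[0,-0.9,0],"angular":[0,0,0],"grip":-1},{"travel":[0,-0.9,0],"angular":[0,0,0],"grip":-1},{"travel":[0,-0.9,0],"angular":[0,0,0],"grip":-1},{"travel":[0,-0.9,0],"angular":[0,0,0],"grip":-1},{"travel":[0,0,0],"angular":[0,0,0],"grip":-1},{"travel":[0,0,0],"angular":[0,0,0],"grip":-1}]'
python3 - <<'E'
from h import *
V=[]
for n,(x0,y0,x1,y1) in {"top":(325,180,485,325),"scene":(275,220,375,365)}.items():
    p,d=manip.get_image(n);cv2.imwrite(f"pics/{n}3.png",p[...,::-1])
    V.append(cv2.resize(p[y0:y1,x0:x1],None,fx=3,fy=3,interpolation=2))
cv2.imwrite("pics/b3.png",np.hstack(V)[...,::-1])
E
```

```text
t: 13.18
ee_pos: [0.4179, -0.1123, 0.1925]
orientation: [0.913, 0.408, 0.001, 0.0]
wrist_force: [-0.3, 0.1, 0.2]
gripper_width: -0.0
grasp_force: 0.0
```

View pics/b3.png

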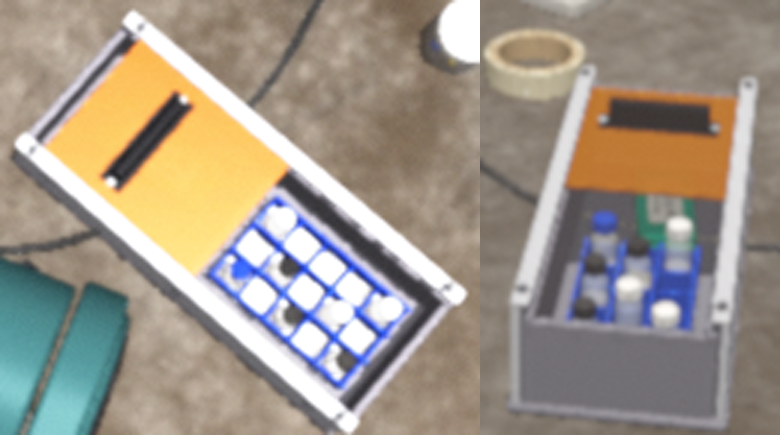

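The cover is fully open, with washers at top pixels (386,213) and (362,241). The blue cap is at about (405,269) in the top view and (316,293) in the scene view, which puts it in the near +y corner pocket.

```bash
python3 - <<'E'
from h import *
C=np.array([.512,-.270]);a=np.radians(48.2);y=np.array([np.cos(a),np.sin(a)]);x=np.array([y[1],-y[0]])
S=lambda p:((p[:2]-C)@y,(p[:2]-C)@x,p[2])
for n,c,r in(("top",(405,269),9),("scene",(316.3,293),8)):
    i=cv2.imread(f"pics/{n}3.png");h=cv2.cvtColor(i,cv2.COLOR_BGR2HSV)
    m=cv2.inRange(h,(100,120,60),(130,255,255));k=np.zeros_like(m);cv2.circle(k,(round(c[0]),round(c[1])),r,255,-1);m&=k
    m=cv2.morphologyEx(m,cv2.MORPH_OPEN,np.ones((3,3),np.uint8))
    nn,l,s,ce=cv2.connectedComponentsWithStats(m);j=1+s[1:,4].argmax();print(n,s[j],ce[j],"at z.053",np.round(S(plane(n,c,.053)[0]),4),np.round(S(plane(n,ce[j],.05)[0]),4))
print("tri",[np.round(S(tri((316.3,293),(405,269))[0]),4),tri((316.3,293),(405,269))[1]])
for s,t in(((353.3,262.7),(386,212.7)),((316,259.8),(362,241))):
    print("washer",np.round(S(tri(s,t)[0]),4))
# pocket prediction in each view
w=np.r_[C-.021*y-.0205*x,.053]
for n in("top","scene"):
    m=manip.camera_model(n);T=np.array(m["cam_to_world"]);p=T[:3,:3].T@(w-T[:3,3]);K=m["camera_matrix"];q=np.array(K)@[p[0],-p[1],-p[2]];print(n,(q/q[2])[:2].round(1))
E
python3 nav.py -0.021 -0.0205 0.10
```

```text
top [403 266  10   7  48] [406.58333333 269.35416667] at z.053 [-0.02  -0.019  0.053] [-0.0227 -0.0172  0.05  ]
scene [313 291   7   6  38] [316.  293.5] at z.053 [-0.0244 -0.0209  0.053 ] [-0.0212 -0.0217  0.05  ]
tri [array([-0.0204, -0.02  ,  0.0508]), np.float64(0.0026899792409588092)]
washer [0.0713 0.0338 0.062 ]
washer [ 0.0704 -0.0328  0.0623]
top [404.9 270. ]
scene [316.8 291.9]
t 13.28 station y,x,z 0.0546 -0.1749 0.1922 toolx deg 48.17 tilt [ 0.001  0.    -1.   ] F [ 0.1 -0.  -0.8] q [-0.39 -0.16  1.72  0.    1.58  0.34]
units [-1.89   3.86   2.306]
```

```bash
python3 -m creep '[{"travel":[-0.38,0.77,0],"angular":[0,0,0],"grip":-1},{"travel":[-0.38,0.77,0],"angular":[0,0,0],"grip":-1},{"travel":[-0.38,0.77,0],"angular":[0,0,0],"grip":-1},{"travel":[-0.38,0.77,0],"angular":[0,0,0],"grip":-1},{"travel":[-0.37,0.78,0],"angular":[0,0,0],"grip":-1},{"travel":[0,0,0],"angular":[0,0,0],"grip":-1},{"travel":[0,0,0],"angular":[0,0,0],"grip":-1},{"travel":[0,0,0.6],"angular":[0,0,0],"grip":-1},{"travel":[0,0,0.6],"angular":[0,0,0],"grip":-1},{"travel":[0,0,0],"angular":[0,0,0],"grip":-1},{"travel":[0,0,0],"angular":[0,0,0],"grip":-1}]';python3 nav.py -0.021 -0.0205 0.087
```

```text
t: 14.65
ee_pos: [0.4823, -0.2713, 0.1451]
orientation: [0.913, 0.409, 0.0, 0.001]
wrist_force: [0.4, -0.3, 0.2]
gripper_width: -0.0
grasp_force: 0.0
t 14.65 station y,x,z -0.0208 -0.0212 0.1451 toolx deg 48.23 tilt [ 0.001 -0.001 -1.   ] F [ 0.4 -0.3  0.2] q [-0.62  0.14  1.53  0.    1.48  0.11]
units [-0.006  0.016  1.453]
```

```bash
python3 -m creep '[{"travel":[0,0.02,0.5],"angular":[0,0,0],"grip":-1},{"travel":[0,0,0.5],"angular":[0,0,0],"grip":-1},{"travel":[0,0,0.3],"angular":[0,0,0],"grip":-1},{"travel":[0,0,0.15],"angular":[0,0,0],"grip":-1},{"travel":[0,0,0],"angular":[0,0,0],"grip":-1},{"travel":[0,0,0],"angular":[0,0,0],"grip":-1}]';python3 nav.py -0.021 -0.0205 0.087
python3 - <<'E'
from h import *
p,d=manip.get_image("scene");cv2.imwrite("pics/s4.png",cv2.resize(p[220:365,260:390],None,fx=4,fy=4,interpolation=2)[...,::-1])
E
```

```text
t: 15.4
ee_pos: [0.483, -0.2725, 0.0869]
orientation: [0.913, 0.408, 0.0, 0.001]
wrist_force: [-0.5, -0.4, 0.1]
gripper_width: -0.0
grasp_force: 0.0
t 15.4 station y,x,z -0.0212 -0.02 0.0869 toolx deg 48.18 tilt [ 0.001 -0.001 -1.   ] F [-0.5 -0.4  0.1] q [-0.62  0.18  1.59  0.    1.36  0.11]
units [ 0.005 -0.013 -0.002]
```

View pics/s4.png

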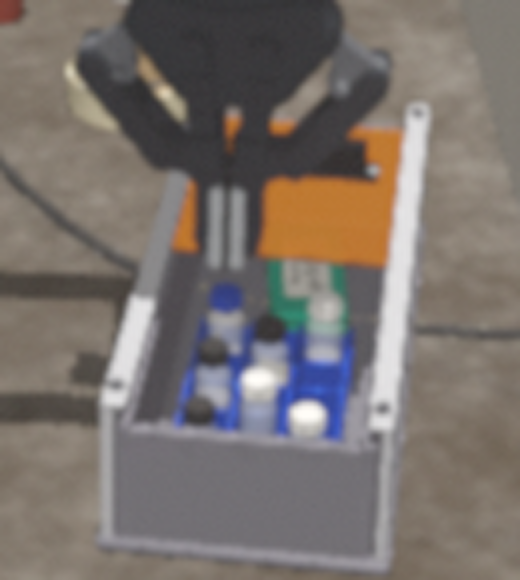

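The fingertips stand straight above the blue cap, with tips at about (228,262), the cap at (226,297) and a gap between them. I'll hold there for 2.5 s, then rise and go past the bar.

```bash
python3 -m creep '[{"travel":[0,0,0],"angular":[0,0,0],"grip":-1},{"travel":[0,0,0],"angular":[0,0,0],"grip":-1},{"travel":[0,0,0],"angular":[0,0,0],"grip":-1},{"travel":[0,0,0],"angular":[0,0,0],"grip":-1},{"travel":[0,0,0],"angular":[0,0,0],"grip":-1},{"travel":[0,0,0],"angular":[0,0,0],"grip":-1},{"travel":[0,0,0],"angular":[0,0,0],"grip":-1},{"travel":[0,0,0],"angular":[0,0,0],"grip":-1},{"travel":[0,0,0],"angular":[0,0,0],"grip":-1},{"travel":[0,0,0],"angular":[0,0,0],"grip":-1},{"travel":[0,0,0],"angular":[0,0,0],"grip":-1},{"travel":[0,0,0],"angular":[0,0,0],"grip":-1},{"travel":[0,0,0],"angular":[0,0,0],"grip":-1},{"travel":[0,0,0],"angular":[0,0,0],"grip":-1},{"travel":[0,0,0],"angular":[0,0,0],"grip":-1},{"travel":[0,0,0],"angular":[0,0,0],"grip":-1},{"travel":[0,0,0],"angular":[0,0,0],"grip":-1},{"travel":[0,0,0],"angular":[0,0,0],"grip":-1},{"travel":[0,0,0],"angular":[0,0,0],"grip":-1},{"travel":[0,0,0],"angular":[0,0,0],"grip":-1}]'; python3 nav.py
python3 -m creep '[{"travel":[0,0,0],"angular":[0,0,0],"grip":-1},{"travel":[0,0,-0.5],"angular":[0,0,0],"grip":-1},{"travel":[0,0,-0.7],"angular":[0,0,0],"grip":-1},{"travel":[0,0,-0.4],"angular":[0,0,0],"grip":-1},{"travel":[0.3,0.1,0],"angular":[0,0,0],"grip":-1},{"travel":[0.6,0.1,0],"angular":[0,0,0],"grip":-1},{"travel":[0.6,0.1,0],"angular":[0,0,0],"grip":-1},{"travel":[0.6,0.1,0],"angular":[0,0,0],"grip":-1},{"travel":[0.55,0.1,0],"angular":[0,0,0],"grip":-1},{"travel":[0.3,0,0],"angular":[0,0,0],"grip":-1},{"travel":[0,0,0],"angular":[0,0,0],"grip":-1},{"travel":[0,0,0],"angular":[0,0,0],"grip":-1}]'; python3 nav.py 0.097 0 0.088
```

```text
t: 17.95
ee_pos: [0.4825, -0.2721, 0.086]
orientation: [0.913, 0.408, 0.0, -0.0]
wrist_force: [-0.2, 0.6, 1.6]
gripper_width: 0.0002
grasp_force: 0.0
t 17.95 station y,x,z -0.0213 -0.0206 0.086 toolx deg 48.18 tilt [ 0.  0. -1.] F [-0.2  0.6  1.6] q [-0.62  0.19  1.59  0.    1.36  0.11]
t: 19.45
ee_pos: [0.5757, -0.1979, 0.1499]
orientation: [0.913, 0.408, -0.0, -0.0]
wrist_force: [-0.8, -1.3, -0.1]
gripper_width: 0.0001
grasp_force: 0.0
t 19.45 station y,x,z 0.0962 -0.0006 0.1499 toolx deg 48.16 tilt [-0.001 -0.    -1.   ] F [-0.8 -1.3 -0.1] q [-0.42  0.26  1.38 -0.    1.51  0.31]
units [0.021 0.016 1.547]
```

```bash
python3 -m creep '[{"travel":[0,0,0.4],"angular":[0,0,0],"grip":-1},{"travel":[0,0,0.4],"angular":[0,0,0],"grip":-1},{"travel":[0,0,0.4],"angular":[0,0,0],"grip":-1},{"travel":[0,0,0.25],"angular":[0,0,0],"grip":-1},{"travel":[0,0,0.1],"angular":[0,0,0],"grip":-1},{"travel":[0,0,0],"angular":[0,0,0],"grip":-1},{"travel":[0,0,0],"angular":[0,0,0],"grip":-1},{"travel":[-0.1,0,0],"angular":[0,0,0],"grip":-1},{"travel":[-0.1,0,0],"angular":[0,0,0],"grip":-1},{"travel":[-0.1,0,0],"angular":[0,0,0],"grip":-1},{"travel":[-0.1,0,0],"angular":[0,0,0],"grip":-1},{"travel":[-0.1,0,0],"angular":[0,0,0],"grip":-1}]'; python3 nav.py -0.0332 0 0.088
```

```text
t: 20.95
ee_pos: [0.5628, -0.2126, 0.0883]
orientation: [0.913, 0.408, 0.0, 0.0]
wrist_force: [1.6, 2.1, 0.6]
gripper_width: 0.0004
grasp_force: 0.7
t 20.95 station y,x,z 0.0766 -0.0004 0.0883 toolx deg 48.19 tilt [ 0.001  0.    -1.   ] F [1.6 2.1 0.6] q [-0.46  0.28  1.47  0.    1.39  0.27]
units [-2.746  0.011  0.006]
```

```bash
python3 -m creep '[{"travel":[-0.12,0,0],"angular":[0,0,0],"grip":-1},{"travel":[-0.12,0,0],"angular":[0,0,0],"grip":-1},{"travel":[-0.12,0,0],"angular":[0,0,0],"grip":-1},{"travel":[-0.12,0,0],"angular":[0,0,0],"grip":-1},{"travel":[-0.12,0,0],"angular":[0,0,0],"grip":-1},{"travel":[-0.12,0,0],"angular":[0,0,0],"grip":-1},{"travel":[-0.12,0,0],"angular":[0,0,0],"grip":-1},{"travel":[-0.12,0,0],"angular":[0,0,0],"grip":-1},{"travel":[-0.12,0,0],"angular":[0,0,0],"grip":-1},{"travel":[-0.12,0,0],"angular":[0,0,0],"grip":-1},{"travel":[-0.12,0,0],"angular":[0,0,0],"grip":-1},{"travel":[-0.12,0,0],"angular":[0,0,0],"grip":-1},{"travel":[-0.12,0,0],"angular":[0,0,0],"grip":-1},{"travel":[-0.12,0,0],"angular":[0,0,0],"grip":-1},{"travel":[-0.12,0,0],"angular":[0,0,0],"grip":-1},{"travel":[-0.12,0,0],"angular":[0,0,0],"grip":-1},{"travel":[-0.12,0,0],"angular":[0,0,0],"grip":-1},{"travel":[-0.12,0,0],"angular":[0,0,0],"grip":-1},{"travel":[-0.12,0,0],"angular":[0,0,0],"grip":-1},{"travel":[-0.12,0,0],"angular":[0,0,0],"grip":-1}]'; python3 nav.py -0.0332 0 0.088
python3 -m creep '[{"travel":[-0.05,0,0],"angular":[0,0,0],"grip":-1},{"travel":[-0.04,0,0],"angular":[0,0,0],"grip":-1},{"travel":[-0.04,0,0],"angular":[0,0,0],"grip":-1},{"travel":[-0.04,0,0],"angular":[0,0,0],"grip":-1},{"travel":[0,0,0],"angular":[0,0,0],"grip":-1}]'; python3 nav.py -0.0332 0 0.088
```

```text
t: 23.45
ee_pos: [0.4984, -0.2842, 0.0879]
orientation: [0.913, 0.408, -0.0, -0.0]
wrist_force: [0.7, 2.4, 0.6]
gripper_width: 0.0004
grasp_force: 0.7
t 23.45 station y,x,z -0.0196 -0.0007 0.0879 toolx deg 48.19 tilt [-0.  0. -1.] F [0.7 2.4 0.6] q [-0.62  0.23  1.54  0.    1.37  0.11]
units [-0.34   0.017 -0.002]
t: 24.08
ee_pos: [0.494, -0.2892, 0.0879]
orientation: [0.913, 0.408, -0.0, 0.0]
wrist_force: [-1.2, 0.7, 0.3]
gripper_width: 0.0002
grasp_force: 0.3
t 24.07 station y,x,z -0.0263 -0.0006 0.0879 toolx deg 48.19 tilt [-0. -0. -1.] F [-1.2  0.7  0.3] q [-0.63  0.22  1.54 -0.    1.37  0.1 ]
units [-0.173  0.015 -0.003]
```

```bash
python3 -m creep '[{"travel":[-0.04,0,0],"angular":[0,0,0],"grip":-1},{"travel":[-0.04,0,0],"angular":[0,0,0],"grip":-1},{"travel":[-0.04,0,0],"angular":[0,0,0],"grip":-1},{"travel":[0,0,0],"angular":[0,0,0],"grip":-1},{"travel":[0,0,0],"angular":[0,0,0],"grip":-1}]'; python3 nav.py
for i in 1 2 3; do python3 -m creep '[{"travel":[-0.03,0,0],"angular":[0,0,0],"grip":-1},{"travel":[0,0,0],"angular":[0,0,0],"grip":-1},{"travel":[0,0,0],"angular":[0,0,0],"grip":-1}]' | grep wrist; python3 nav.py; done
```

```text
t: 24.7
ee_pos: [0.4909, -0.2926, 0.0879]
orientation: [0.913, 0.408, -0.0, -0.0]
wrist_force: [-0.2, 1.1, -0.1]
gripper_width: -0.0004
grasp_force: 0.5
t 24.7 station y,x,z -0.0309 -0.0006 0.0879 toolx deg 48.19 tilt [-0.  0. -1.] F [-0.2  1.1 -0.1] q [-0.64  0.22  1.55 -0.    1.37  0.09]
wrist_force: [3.5, 3.9, -1.0]
t 25.07 station y,x,z -0.0311 -0.0006 0.0879 toolx deg 48.21 tilt [ 0.001  0.001 -1.   ] F [ 3.5  3.9 -1. ] q [-0.64  0.22  1.55  0.    1.37  0.09]
wrist_force: [4.9, 6.4, -1.2]
t 25.45 station y,x,z -0.0311 -0.0006 0.088 toolx deg 48.23 tilt [ 0.003  0.003 -1.   ] F [ 4.9  6.4 -1.2] q [-0.64  0.22  1.55  0.    1.37  0.09]
wrist_force: [8.0, 6.7, -0.8]
t 25.82 station y,x,z -0.0313 -0.0006 0.088 toolx deg 48.25 tilt [ 0.004  0.004 -1.   ] F [ 8.   6.7 -0.8] q [-0.64  0.22  1.55  0.01  1.37  0.09]
```

The stop is reached at about 10 N, and the measured stroke agrees with 118 mm. I'll back off, rise and check.

```bash
python3 -m creep '[{"travel":[0.1,0,0],"angular":[0,0,0],"grip":-1},{"travel":[0.15,0,0],"angular":[0,0,0],"grip":-1},{"travel":[0,0,-0.5],"angular":[0,0,0],"grip":-1},{"travel":[0,0,-0.9],"angular":[0,0,0],"grip":-1},{"travel":[0,0,-0.9],"angular":[0,0,0],"grip":-1},{"travel":[0,-0.8,-0.3],"angular":[0,0,0],"grip":-1},{"travel":[0.3,-0.9,0],"angular":[0,0,0],"grip":-1},{"travel":[0.3,-0.9,0],"angular":[0,0,0],"grip":-1},{"travel":[0.3,-0.9,0],"angular":[0,0,0],"grip":-1},{"travel":[0.3,-0.9,0],"angular":[0,0,0],"grip":-1},{"travel":[0.3,0,0],"angular":[0,0,0],"grip":-1},{"travel":[0,0,0],"angular":[0,0,0],"grip":-1},{"travel":[0,0,0],"angular":[0,0,0],"grip":-1}]'
python3 - <<'E'
from h import *
V=[]
for n,(x0,y0,x1,y1) in {"top":(325,180,485,325),"scene":(275,220,375,365)}.items():
    p,d=manip.get_image(n)
    V.append(cv2.resize(p[y0:y1,x0:x1],None,fx=3,fy=3,interpolation=2))
cv2.imwrite("pics/b5.png",np.hstack(V)[...,::-1])
E
```

```text
t: 27.45
ee_pos: [0.4045, -0.1266, 0.1921]
orientation: [0.913, 0.408, -0.0, 0.0]
wrist_force: [0.5, -0.3, -0.7]
gripper_width: 0.0002
grasp_force: 0.0
```

View pics/b5.png

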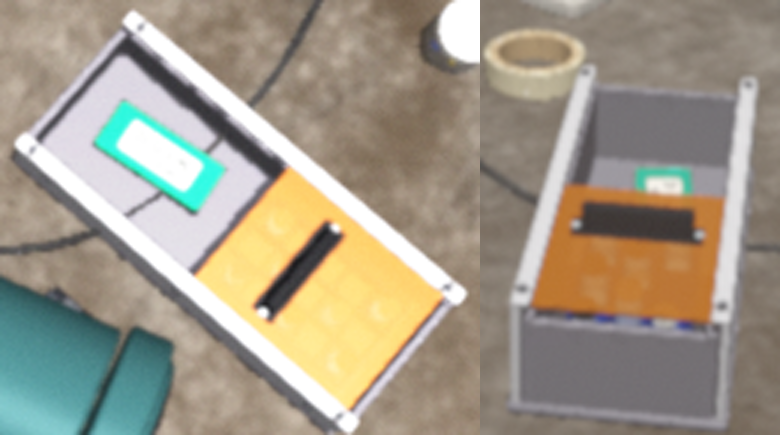

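The cover is fully shut against the near end, with washers at (335,230) and (264,312), and the arm is clear of everything.

```bash
python3 -c "
from plant import manip
print(manip.job_done())"
```

```text
the job is handed in; nothing more can be done
None
```

I opened the cover to its end stop, held the closed fingertips about 15 mm over the blue cap for over 2 s without touching it, pushed the cover fully shut, and handed the job in at about 27 s.

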